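Put the espresso tools back in their stands

TASK

Clear up the coffee bench after service: pick out the four espresso tools (tamper, levelling tool, dosing cup and portafilter) and put each back in its own stand on the black mat, fully down and upright: tamper in the low square stand, levelling tool in the low round stand, dosing cup in the well of the tall oblong stand, portafilter flat in the wire rest with its handle between the two posts. Leave the espresso cup and the spice jar standing where they are, and let go of everything.

Things in the scene. Friction and masses are not known exactly. Their poses are not given: they have to be found in the camera images.
- tamper: coffee tamper standing upright: steel foot 58 mm in diameter and 26 mm high, above it a round dark wooden handle about 30 mm thick; 102 mm high over all, about 0.4 kg. Origin: centre of the underside, z up along the handle. Take it by the handle.
- leveller: levelling (distribution) tool: a squat steel disc with a dark top, 62 mm in diameter, 34 mm high, about 0.3 kg. Origin: centre of the underside, z up. Take it round its side.
- dosing_cup: dosing cup: plain brushed-steel cup without a handle, open at the top, straight sides, 58 mm in diameter, 50 mm high, about 0.1 kg. Origin: centre of the underside, z up. Take it round the wall near the rim.
- portafilter: portafilter lying flat, 211 mm long, about 0.5 kg. Origin: underside, halfway along. Metal head (70 mm diameter, 29 mm high) centred at its own x = -70 mm; neck 20 mm thick from x = -38 to -12; black handle along +x, from x = -12 to +105 mm, 34 mm wide and 34 mm high. Balances near x = -25 mm: grip across the handle near its front, x about +5 mm.
- tamper_stand: tamper stand, fixed: LOW SQUARE dark-wood block 94 x 94 mm, 24 mm high, on the black rubber mat. Origin: centre of the underside, z up. Round recess in the middle, 68 mm in diameter with a bevelled mouth (76 mm), 12 mm deep: its flat floor is 12 mm above the origin.
- leveller_stand: levelling-tool stand, fixed: LOW ROUND dark-wood stand with a thin steel band, 98 mm in diameter, 24 mm high, on the mat. Origin: centre of the underside, z up. Round recess in the middle, 72 mm in diameter with a bevelled mouth (79 mm), 12 mm deep: its flat floor is 12 mm above the origin.
- dosing_cup_stand: dosing-cup stand, fixed: TALL OBLONG dark-wood block 118 x 94 mm, 38 mm high, on the mat. Origin: underside, below the centre of its round well (the block reaches 47 mm to -x, 71 mm to +x), z up. Well 68 mm in diameter with a bevelled mouth (76 mm), 26 mm deep: floor 12 mm above the origin, so the cup shows 24 mm above the block. Narrow empty spoon slot (12 x 60 mm) beside it, at x = 53 mm.
- portafilter_rest: portafilter rest, fixed: dark-wood board 236 x 86 x 8 mm on the mat. A steel wire arc (81 mm clear, top 23 mm above the origin), centred at x = -70 mm and open to +x, takes the head; two posts at x = +88 mm (48 mm clear, tops 29 mm up) flank the handle. Origin: underside; a portafilter properly in it has its origin 8 mm above this one and its x axis along this x (head to handle = arc to posts).
- espresso_cup: white china espresso cup with a small handle, 75 x 92 mm over all, 47 mm high; stands among the tools and stays there. Origin: underside, middle of its outline.
- spice_jar: spice shaker jar with a green cap, 46 mm in diameter, 106 mm high; stands among the tools and stays there. Origin: centre of the underside.

How it is judged:
By the outcome, as a careful person would: the job done as asked, in the order asked, and still so for the second after the job is handed in, with the robot touching nothing.
It also fails if it takes over 112 s, if anything falls off the work surface, if the arm or the gripper's body presses on something with over 40 N, if the wrist force passes 120 N, or if a joint passes its speed limit or range.

ROBOT

A 7-joint arm with a two-finger parallel gripper is mounted at the origin on a cart in front of the work surface, level with it; the furniture and walls round the work are solid. World frame = base frame: x ahead of the robot, y to its left, z up, the work surface at z = 0. Lengths are in m, angles in rad, forces in N, time in s.
With the tool pointing down it reaches from about 0.4 to 0.875 m from the base axis. Payload 6.5 kg.
Tool frame: the origin (TCP) lies on the centre line of the jaws, within the pads' length; the fingertips stand 22 mm ahead of it and the grasp point (between the pads) lies 3 mm ahead of it; z points along the fingers, y is the line along which they close (so a half turn about z gives the same grasp; the last joint's range is limited). The gripper opens to 88 mm and grips with 3 to 60 N. Pads are 18 mm wide; open, the fingers measure 123 mm over their backs; the gripper's body (75 mm by 187 mm) begins 45 mm behind the grasp point.
Start: joints at [1.134, 0.536, -0.004, 1.538, 0.003, 1.067, -0.071], TCP at [0.236, -0.606, 0.223] pointing down, gripper open.
Joint ranges: [-2.7, 2.7], [-0.37, 2.16], [-1.27, 1.26], [0.24, 2.4], [-1.31, 4.45], [0.19, 1.91], [-2.76, 2.76]. Speed limits (rad/s): [2.39, 2.39, 3.14, 3.14, 3.14, 3.14, 3.14].

INTERFACE

Orientations are given as a unit quaternion [x, y, z, w].
In Python, from plant import reach, servo_line, goto_joints, gripper_to, sleep, ik, read_camera, calibration, MotionError, finish_job, read_t, read_qpos, read_dq, read_effort, read_eef_pos, read_orientation, read_wrist_force, read_moment, read_gripper_width, read_gripper_force gives the robot as it stands. Calls block until the motion is done:
- reach(position, orientation): joint-space move of the TCP to a pose.
- servo_line(position, rotation=None, velocity=0.15, max_force=None): straight line of the TCP; rotation=None keeps the orientation; velocity is the mean speed in m/s. With max_force (N) it stops when the force on the tool has changed by that much, and returns True; else False.
- goto_joints(angles): joint-space move.
- gripper_to(opening, squeeze=None): opening from 0.0 (shut) to 1.0 (fully open); squeeze is the grip in N (None keeps the last); returns when the fingers have stopped.
- sleep(seconds).
- ik(position, orientation): joint angles nearest the present ones, or None.
- read_camera(name): name is "scene" or "top" or "wrist"; returns the picture (480x640x3 uint8, red, green, blue); there is no depth.
- calibration(name): a dict with "vertical_fov" (degrees; the focal length in pixels is half the picture's height over the tangent of half this angle, whatever the lens; pixels are square), "cx", "cy" (the principal point, pixels), "world_from_camera" (4x4, takes a point from camera to world coordinates). Camera axes: x right, y up, looking along -z (the intrinsics and any distortion apply to the point x, -y, -z); pixel columns grow to the right and rows downward; lengths in m; the calibration is good to about 2 mm. A picture is of the moment at which its call begins: read the wrist's pose just before it. calibration takes no time and is no camera call; for the wrist camera it gives the pose at the moment of the call.
A pose or a line that the arm cannot do raises MotionError and nothing moves.
- finish_job(): hands the job in; it is judged then, once.
Readings, each from a call of its own:
- read_t(): time.
- read_qpos(): joint angles.
- read_dq(): joint speeds.
- read_effort(): joint torques, N m.
- read_eef_pos(): TCP position.
- read_orientation(): TCP orientation.
- read_wrist_force(): force on the tool from outside, world axes, zero at the start.
- read_moment(): the same for the moment, N m.
- read_gripper_width(): opening from 0.0 (shut) to 1.0 (fully open).
- read_gripper_force(): force on a finger pad.
Only numpy, scipy, OpenCV 4.12 (cv2) and the standard library are available. Lean on these libraries where they do the work, as an engineer would, in place of code of your own. Each camera call takes 0.05 s, during which the arm holds its last target. There are 200 camera calls.

## Working session

There is one attempt and no reset: what is moved stays moved. The work goes in short steps, each a Python script; the robot and the scene stay as the last script left them, time stands still between calls to the robot, and variables do not carry over. Pictures are saved under pics/ and viewed, at most 14 in all, crops included, and the job is handed in when it is done.

```bash
ls; mkdir -p pics
python3 - <<'E'
from plant import *
import cv2
for n in("scene","top"):
    cv2.imwrite(f"pics/{n}0.png",read_camera(n)[:,:,::-1]); print(n,calibration(n))
print(calibration("wrist"),read_t(),read_orientation(),read_eef_pos())
E
```

```text
pics
scene {'vertical_fov': 53.53806692773555, 'cx': 314.3778911525707, 'cy': 234.32274783674225, 'world_from_camera': array([[ 0.99992886,  0.01120012, -0.00410213,  0.5489397 ],
       [-0.01144014,  0.80322916, -0.59556028, -0.70763443],
       [-0.00337539,  0.59556484,  0.80330015,  1.02228671],
       [ 0.        ,  0.        ,  0.        ,  1.        ]])}
top {'vertical_fov': 47.08109403600777, 'cx': 319.7150763965756, 'cy': 240.86185973237656, 'world_from_camera': array([[-0.00982543,  0.99747824, -0.07028958,  0.45041309],
       [-0.99994398, -0.01007775, -0.00323601,  0.02540468],
       [-0.00393621,  0.07025385,  0.99752138,  1.48226009],
       [ 0.        ,  0.        ,  0.        ,  1.        ]])}
{'vertical_fov': 67.77235728316829, 'cx': 318.044129235749, 'cy': 239.2430844630327, 'world_from_camera': array([[ 0.36243004,  0.8876855 ,  0.28400515,  0.3082643 ],
       [-0.93200996,  0.34564319,  0.10903308, -0.5776932 ],
       [-0.00137737, -0.3042125 ,  0.9526032 ,  0.38423371],
       [ 0.        ,  0.        ,  0.        ,  1.        ]])} 0.1 [ 9.82852338e-01  1.84392517e-01 -2.12005059e-04 -7.97915540e-04] [ 0.23529866 -0.60525434  0.22200881]
```

View pics/scene0.png

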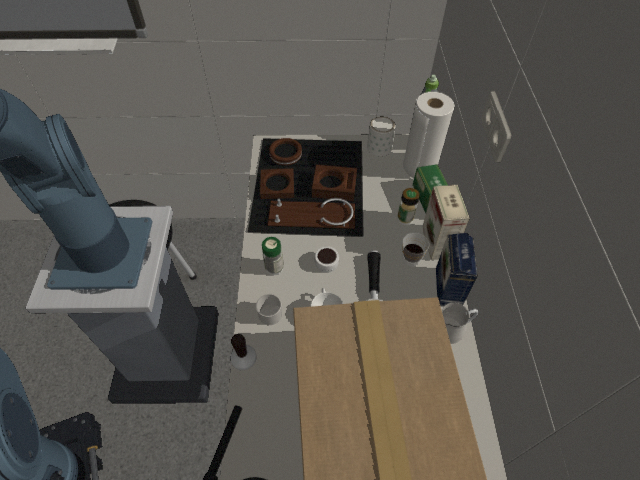

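View pics/top0.png

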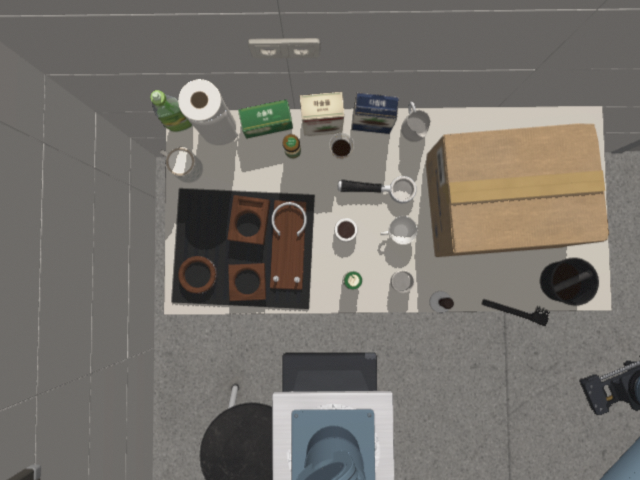

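Run:
```python
import cv2
a=cv2.imread("pics/top0.png")
cv2.imwrite("pics/c1.png",cv2.resize(a[172:322,325:475],None,fx=4,fy=4,interpolation=cv2.INTER_CUBIC))
cv2.imwrite("pics/c2.png",cv2.resize(a[180:320,165:325],None,fx=4,fy=4,interpolation=cv2.INTER_CUBIC))
a=cv2.imread("pics/scene0.png")
cv2.imwrite("pics/c3.png",cv2.resize(a[225:375,220:400],None,fx=4,fy=4,interpolation=cv2.INTER_CUBIC))
```

```text
(no output)
```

View pics/c1.png

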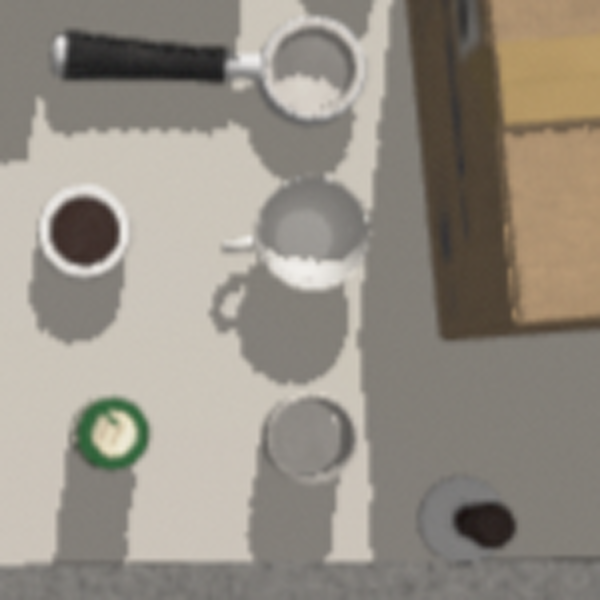

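View pics/c2.png

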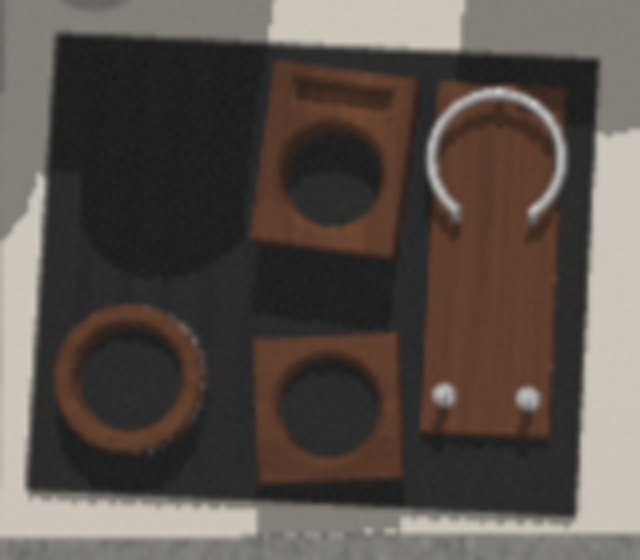

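View pics/c3.png

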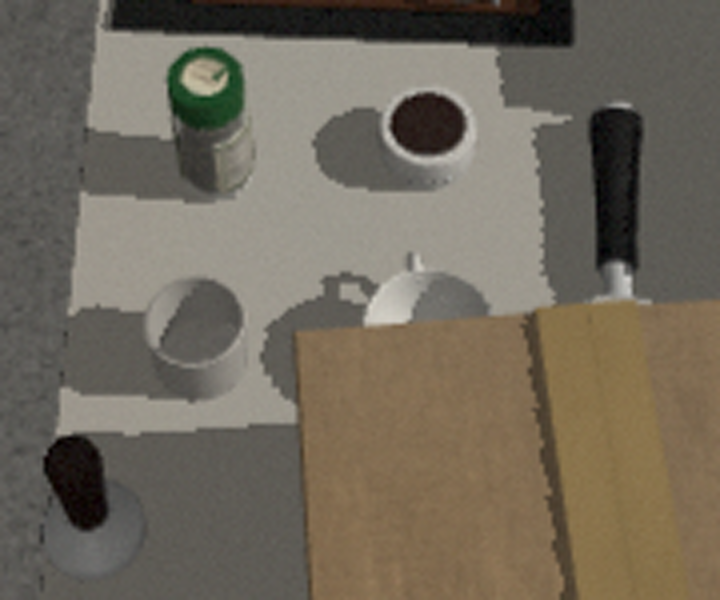

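```bash
cat > h.py <<'E'
from plant import *
import numpy as np, cv2
from math import *
def P(cam,u,v,z,cal=None):
    c=cal or calibration(cam); T=c["world_from_camera"]; f=240/tan(radians(c["vertical_fov"]/2))
    d=T[:3,:3]@np.array([(u-c["cx"])/f,-(v-c["cy"])/f,-1]); o=T[:3,3]
    return (o+d*(z-o[2])/d[2])[:2]
def Q(a): return np.array([cos(a/2),sin(a/2),0,0])   # tool x at yaw a, y at a-90deg
def wpic(name):
    c=calibration("wrist"); im=read_camera("wrist")
    cv2.imwrite(f"pics/{name}.png",im[:,:,::-1]); np.save(f"pics/{name}.npy",c,allow_pickle=True)
def best(p,a):   # choose among half turns: the one with ik whose wrist is most central
    r=[(abs(j[6]),b) for b in (a,a+pi,a-pi) if (j:=ik(p,Q(b))) is not None]
    return min(r)[1] if r else None
E
python3 - <<'E'
from h import *
def p1(x,y,z): return P("top",325+(x+.5)/4-.5,172+(y+.5)/4-.5,z)
def p2(x,y,z): return P("top",165+(x+.5)/4-.5,180+(y+.5)/4-.5,z)
def s(x,y,z): return P("scene",220+(x+.5)/4-.5,225+(y+.5)/4-.5,z)
np.set_printoptions(precision=4,suppress=True)
for n,p,h in [("pf head",p1(313,70,.029),.1),("pf end",p1(57,55,.017),.1),("lev",p1(84,231,.034),.1),("cup",p1(309,437,.05),.06),("tamp foot",p1(461,518,.026),.07),("tamp top",p1(490,524,.1),.07),("jar",p1(113,434,.106),.1),
 ("sq",p2(329,407,.026),.1),("rd",p2(129,377,.026),.1),("dc well",p2(331,175,.039),.1),("dc slot",p2(345,93,.04),.1),("arc",p2(497,157,.024),.1),("post1",p2(444,396,.03),.1),("post2",p2(527,398,.03),.1),
 ("s lev",s(428,125,.034),.1),("s cup",s(195,322,.05),.1),("s foot",s(95,530,.026),.1),("s jartop",s(206,75,.106),.1)]:
    r=[round(a,2) for a in np.arange(0,3.2,.4) if ik([*p,h],Q(a)) is not None or ik([*p,h],Q(a-pi)) is not None]
    print(n,p,np.hypot(*p),len(r),ik([*p,.25],Q(0)) is not None)
E
```

```text
pf head [ 0.6886 -0.1925] 0.7149607154758854 8 True
pf end [ 0.7025 -0.0228] 0.7028577911365494 8 True
lev [ 0.5822 -0.0386] 0.5834343926408272 8 True
cup [ 0.4452 -0.1818] 0.4809385810505334 8 True
tamp foot [ 0.3911 -0.284 ] 0.48335776325161983 8 True
tamp top [ 0.3902 -0.2863] 0.483968897150631 8 True
jar [ 0.4485 -0.0518] 0.45147916368139956 8 True
sq [0.4478 0.2233] 0.5004314058358046 8 True
rd [0.4689 0.3554] 0.5883775125682045 8 True
dc well [0.6002 0.2201] 0.6392990567446464 8 True
dc slot [0.6544 0.2107] 0.6874494118337032 8 True
arc [0.6127 0.1116] 0.6227515794234479 8 True
post1 [0.4543 0.1471] 0.4775420380196492 8 True
post2 [0.4525 0.0925] 0.4618349575854548 8 True
s lev [ 0.5839 -0.0425] 0.5853963683529461 8 True
s cup [ 0.4462 -0.1873] 0.48389074555911843 8 True
s foot [ 0.3948 -0.3015] 0.4967233865921415 8 True
s jartop [ 0.451  -0.0535] 0.45419155950157103 8 True
```

Run:
```python
from h import *
t=read_t()
reach([.34,-.32,.25],Q(0)); reach([.43,-.2,.27],Q(0)); wpic("w1"); print(read_t()-t, read_qpos())
```

```text
1.875 [ 0.46790065  0.18693103 -0.14076028  1.92740466  0.0311882   1.02991416
 -1.25972655]
```

View pics/w1.png

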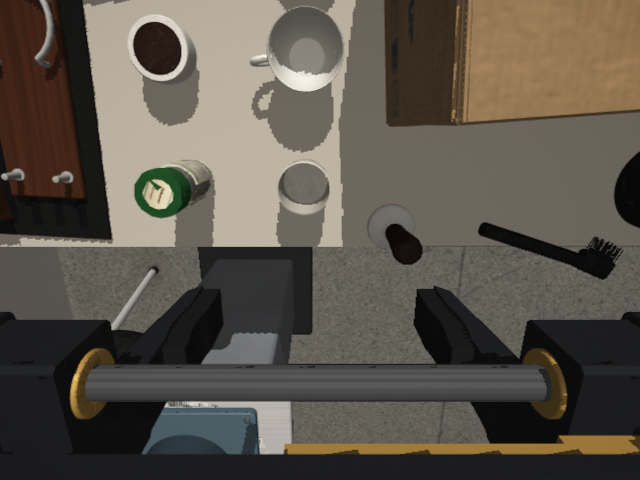

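Run:
```python
from h import *
c=np.load("pics/w1.npy",allow_pickle=True).item()
for n,u,v,z in [("cup",304,185,.05),("foot",391,227,.026),("ttop",407,250,.1),("lev",160,48,.034),("levL",129,48,.034),("levR",192,48,.034)]: print(n,P("wrist",u,v,z,c))
a=cv2.imread("pics/w1.png")
A=cv2.resize(a[0:120,100:260],None,fx=4,fy=4,interpolation=cv2.INTER_CUBIC)
cv2.imwrite("pics/w1a.png",A)
from plant import *
reach([.50,.2,.27],Q(0)); wpic("w2")
```

```text
cup [ 0.44696621 -0.18694701]
foot [ 0.39341326 -0.28803123]
ttop [ 0.39078047 -0.28949957]
lev [ 0.58142936 -0.04437326]
levL [ 0.5814491  -0.01344855]
levR [ 0.58140899 -0.07629968]
```

View pics/w1a.png

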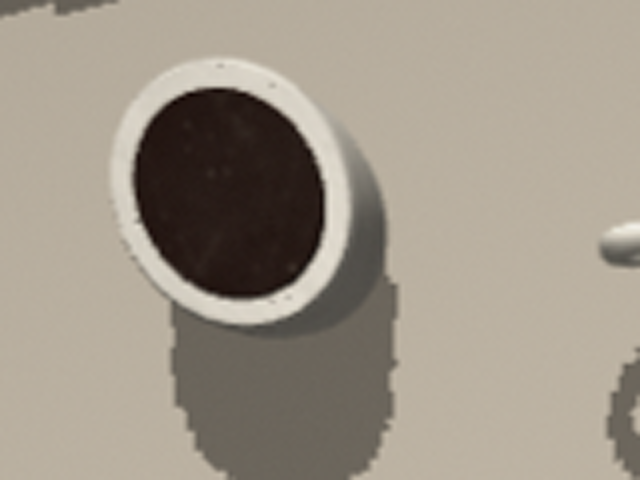

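View pics/w2.png

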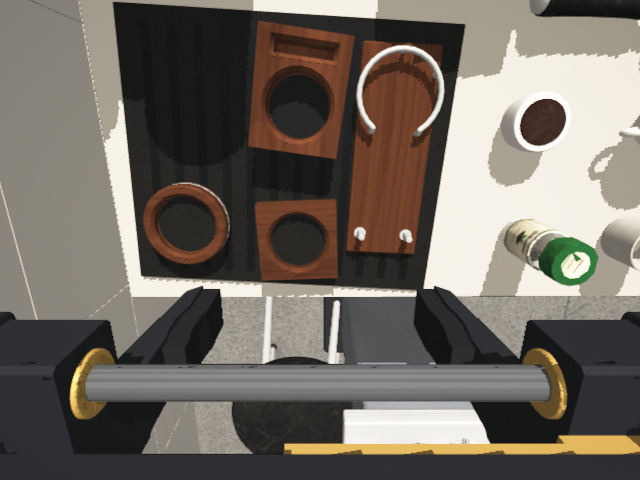

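Run:
```python
import cv2
a=cv2.imread("pics/w2.png")
cv2.imwrite("pics/w2a.png",cv2.resize(a[0:296,110:480],None,fx=2,fy=2,interpolation=cv2.INTER_CUBIC))
```

```text
(no output)
```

View pics/w2a.png

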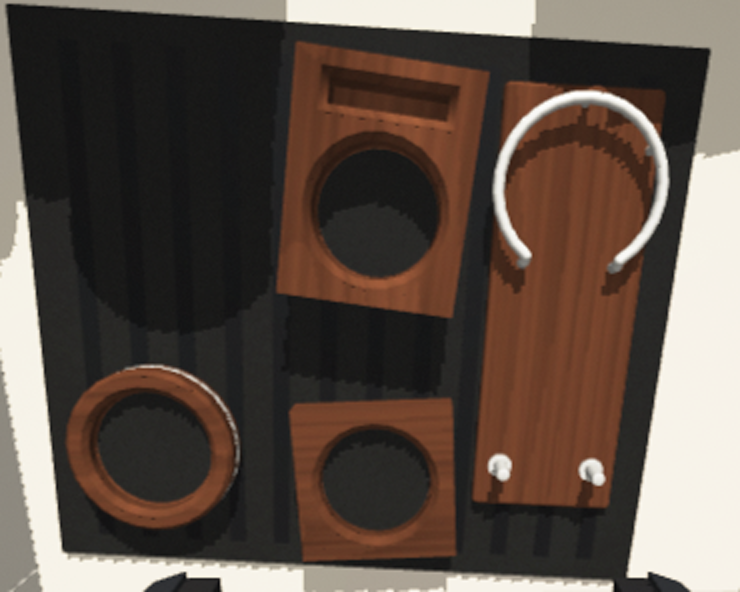

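Run:
```python
from h import *
c=np.load("pics/w2.npy",allow_pickle=True).item()
w=lambda x,y,z:P("wrist",110+(x+.5)/2-.5,(y+.5)/2-.5,z,c)
np.set_printoptions(precision=4,suppress=True)
sq=[w(*p,.026) for p in [(291,407),(453,398),(457,556),(302,561)]]; print("sq",np.mean(sq,0),w(375.5,483,.026),[np.hypot(*(sq[i]-sq[i-1])) for i in range(4)])
print("rd",w(152,447,.026),w(67,447,.026),w(238,447,.024))
d=[w(*p,.040) for p in [(297,42),(490,71),(452,317),(277,292)]]; e=(d[0]-d[3]+d[1]-d[2])/2; u=e/np.hypot(*e); print("dc",w(374,211,.04),np.mean(d,0)-.012*u,u,[np.hypot(*(d[i]-d[i-1])) for i in range(4)])
arc=w(580,178,.025); L,R=w(493,178,.025),w(668,178,.025); pm=w(551,476,.031); print("arc",arc,L,R,"top",w(585,90,.025),"posts",w(505,474,.031),w(598,479,.031),pm)
b=[w(*p,.010) for p in [(507,81),(665,92),(607,508),(473,501)]]; e=(b[0]-b[3]+b[1]-b[2])/2; print("board",np.mean(b,0),atan2(*(-e)[::-1]),[np.hypot(*(b[i]-b[i-1])) for i in range(4)], atan2(*(pm-arc)[::-1]))
```

```text
sq [0.4466 0.2216] [0.4467 0.2217] [np.float64(0.09694141976049324), np.float64(0.09365170203279885), np.float64(0.09894741181534907), np.float64(0.09593462780696187)]
rd [0.4694 0.3526] [0.4695 0.4025] [0.4687 0.3026]
dc [0.5984 0.2187] [0.5981 0.2177] [ 0.9897 -0.1434] [np.float64(0.11783549048451485), np.float64(0.09418518541515296), np.float64(0.1184958252626218), np.float64(0.0940836279853172)]
arc [0.6152 0.1106] [0.6153 0.1565] [0.6151 0.0642] top [0.6567 0.1108] posts [0.4537 0.1452] [0.4504 0.0903] [0.4524 0.1181]
board [0.5441 0.1134] 3.0878495280725984 [np.float64(0.23470552088307003), np.float64(0.08392251404428203), np.float64(0.2342261141196299), np.float64(0.08444330233445635)] 3.0956789521169776
```

```bash
cat >> h.py <<'E'
def pick(p,a,z,N,zl=.25,w=1.0):
    gripper_to(w); reach([*p,max(z+.08,.17)],Q(a)); servo_line([*p,z],velocity=.12)
    gripper_to(0.0,N); print("grip width mm",read_gripper_width()*88,read_gripper_force(),read_wrist_force()[2])
    servo_line([*p,zl],velocity=.25); print("held",read_gripper_width()*88,read_wrist_force())
def place(p,a,z,wopen,ztop=.25,drop=.006):
    reach([*p,ztop],Q(a)); servo_line([*p,z+.03],velocity=.2)
    hit=servo_line([*p,z-drop],velocity=.03,max_force=8); e=read_eef_pos()
    print("hit",hit,"z",e[2],"expected",z,e,read_wrist_force(),"t",read_t())
def release(wopen,ztop=.25):
    gripper_to(wopen); e=read_eef_pos(); servo_line([e[0],e[1],ztop],velocity=.25); print("t",read_t())
E
python3 - <<'E'
from h import *
pick([.392,-.2885],0,.068,50)
place([.4467,.2217],0,.082,.8)
E
```

```text
grip width mm 27.872007466740264 50.000199442729354 0.6251164630120737
held 27.69301075861461 [-0.35897828 -0.42303753 -4.0034487 ]
hit True z 0.08394364965711056 expected 0.082 [0.44673041 0.2213584  0.08394365] [-1.48633458 -0.91415235  7.36583861] t 12.0
```

Run:
```python
from h import *
release(.7)
pick([.5815,-.0444],0,.036,40)
place([.4694,.3526],0,.0517,.8)
```

```text
t 13.475
grip width mm 0.3286031465301294 0.0 -0.3719038030377589
held 0.2025882183054878 [-1.01372221 -0.52720576 -0.87287854]
hit False z 0.04590053793843827 expected 0.0517 [0.46952481 0.35270455 0.04590054] [ 0.01951519 -1.07486306  0.14996173] t 22.65
```

Run:
```python
from h import *
servo_line([.4694,.3526,.27],velocity=.25)
gripper_to(1.0)
reach([.48,.12,.27],Q(0)); wpic("w3"); print(read_t())
```

```text
26.0
```

View pics/w3.png

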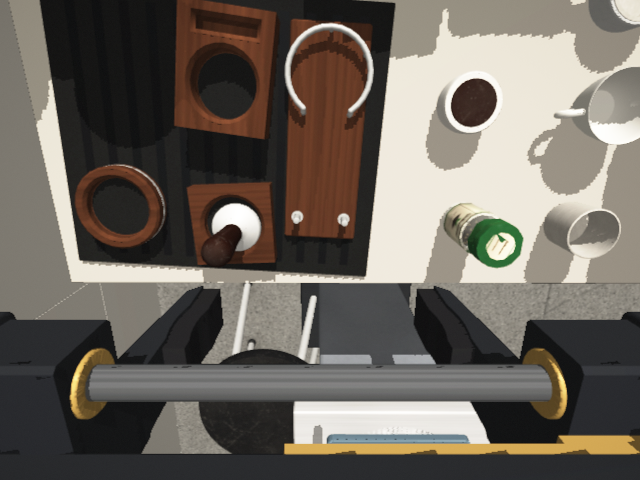

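Run:
```python
from h import *
c=np.load("pics/w3.npy",allow_pickle=True).item()
for n,u,v,z in [("foot",236,226.5,.042),("ttop",218,251,.116),("mouth",232,224,.027),("sqctr",231.5,223.5,.027),("lev34",473,101,.034),("levL",443,101,.034),("levR",503,101,.034),("lev47",473,101,.047),("lev60",473,101,.06)]: print(n,P("wrist",u,v,z,c))
c=np.load("pics/w1.npy",allow_pickle=True).item()
for z in(.02,.034,.05): print(z,P("wrist",160,48,z,c))
a=cv2.imread("pics/w3.png")
cv2.imwrite("pics/w3a.png",np.hstack([cv2.resize(a[160:290,170:290],None,fx=3.3,fy=3.3,interpolation=cv2.INTER_CUBIC),cv2.resize(a[40:170,410:530],None,fx=3.3,fy=3.3,interpolation=cv2.INTER_CUBIC)]))
print(read_gripper_width(),read_eef_pos())
```

```text
foot [0.4488799  0.21402067]
ttop [0.44566584 0.2149172 ]
mouth [0.44772267 0.22209275]
sqctr [0.44832991 0.22263684]
lev34 [ 0.58279352 -0.04028842]
levL [ 0.58274429 -0.009036  ]
levR [ 0.58284275 -0.07153761]
lev47 [ 0.58199148 -0.03503238]
lev60 [ 0.58118943 -0.02977633]
0.02 [ 0.58400913 -0.03883771]
0.034 [ 0.58142936 -0.04437326]
0.05 [ 0.57848106 -0.0506996 ]
0.9994650795178253 [0.48007222 0.12209368 0.2702914 ]
```

View pics/w3a.png

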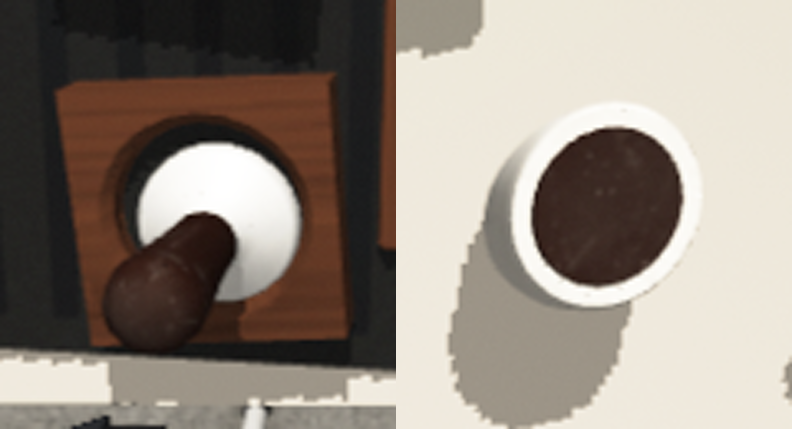

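Run:
```python
from h import *
p=[.5822,-.0415]
print(read_gripper_width())
reach([*p,.13],Q(0)); print(read_eef_pos(),read_gripper_width())
print(servo_line([*p,.034],velocity=.1,max_force=8),read_eef_pos(),read_gripper_width(),read_wrist_force()); wpic("w4a")
gripper_to(.3,20); wpic("w4b"); print(read_eef_pos(),read_gripper_width()*88,read_gripper_force(),read_wrist_force(),read_t())
a,b=cv2.imread("pics/w4a.png"),cv2.imread("pics/w4b.png")
cv2.imwrite("pics/w4.png",np.hstack([cv2.resize(i,(400,300)) for i in(a,b)]))
```

```text
0.9994650795178253
[ 0.5826569  -0.03908498  0.13101057] 1.0001940206240798
False [ 0.58279868 -0.04147075  0.03463182] 1.0026971385963914 [ 0.78813809 -0.46746034  0.51374896]
[ 0.58222872 -0.04151904  0.03402206] 26.47756590029242 0.0 [-0.22526424 -0.33453738  0.38017357] 29.15
```

View pics/w4.png

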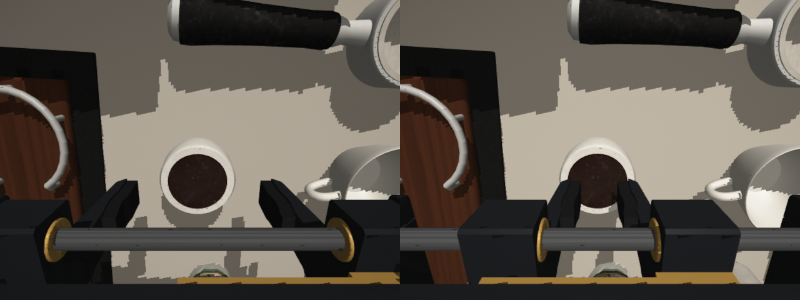

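Run:
```python
from h import *
e=read_eef_pos()
print(servo_line([e[0],e[1],.024],velocity=.02,max_force=4),read_eef_pos(),read_wrist_force())
b=cv2.imread("pics/w4b.png"); wpic("w5")
b2=cv2.imread("pics/w5.png")
cv2.imwrite("pics/w5c.png",np.hstack([cv2.resize(i[180:400,180:460],None,fx=1.4,fy=1.4) for i in (b,b2)]))
```

```text
False [ 0.58227007 -0.0414663   0.02397571] [ 0.74857484  0.14847686 -0.33107579]
```

View pics/w5c.png

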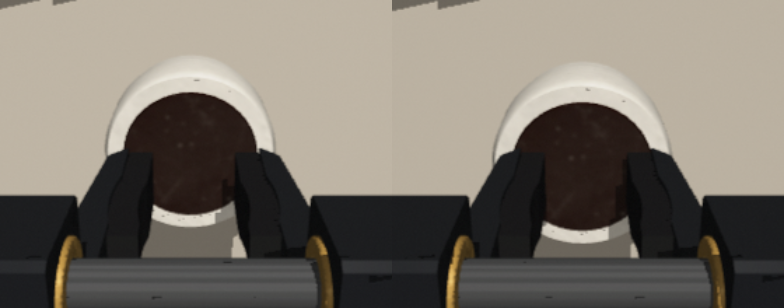

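Run:
```python
from h import *
e=read_eef_pos()
print(servo_line([e[0],e[1],.002],velocity=.02,max_force=4),read_eef_pos(),read_wrist_force())
print(servo_line([e[0],e[1],.05],velocity=.2),read_t())
```

```text
True [ 0.58236831 -0.0415966   0.01760978] [-0.8825665   0.13226132  5.77560197]
False 30.6917
```

Run:
```python
from h import *
pick([.5822,-.042],0,-.003,40)
place([.469,.354],0,.013,.8)
```

```text
grip width mm 61.072227677391545 39.99960567802191 1.8602313744601215
held 61.21239526612419 [ 0.57297646  0.51924372 -2.57908091]
hit True z 0.013018220404087184 expected 0.013 [0.46877647 0.35384041 0.01301822] [ 0.02908153 -0.16228441  5.44874066] t 39.15
```

Run:
```python
from h import *
release(.85)
pick([.4462,-.185],-.785,.0136,20)
place([.5985,.219],0,.0296,.8)
```

```text
t 40.65
grip width mm 56.70834271902509 19.92764581473958 3.346722109047655
held 56.22749018349568 [ 0.47511577 -1.20045243 -2.1174125 ]
hit True z 0.029493733086756867 expected 0.0296 [0.59829909 0.2189121  0.02949373] [-1.33247808 -0.27199804  5.37601311] t 49.7417
```

Run:
```python
from h import *
release(.8)
reach([.66,-.09,.25],Q(0)); sleep(.3); wpic("w6")
c=np.load("pics/w6.npy",allow_pickle=True).item(); T=c["world_from_camera"]; f=240/tan(radians(c["vertical_fov"]/2))
def proj(p):
    q=T[:3,:3].T@(np.array(p)-T[:3,3]); return q[0]/-q[2]*f+c["cx"],-q[1]/-q[2]*f+c["cy"]
print("head",proj([.6886,-.1965,.029]),"end",proj([.7025,-.0268,.017]))
g=cv2.imread("pics/w6.png").max(2)
m=(g<70).astype(np.uint8); m[300:]=0
n,l,s,ce=cv2.connectedComponentsWithStats(m)
for i in range(1,n):
    if s[i][4]>300: print(s[i],ce[i],cv2.minAreaRect(np.argwhere(l==i)[:,::-1].astype(np.float32)))
print(read_t())
```

```text
t 51.1833
head (np.float64(418.3971442391976), np.float64(174.38254683402272)) end (np.float64(260.05660306919793), np.float64(159.7770628290123))
[   0    0  104   24 1326] [35.87782805  8.02488688] ((49.90355682373047, 2.953092575073242), (21.46725082397461, 105.11614990234375), 78.05582427978516)
[290   0 113  15 890] [360.39101124   4.54606742] ((346.0, 7.0), (14.0, 112.0), 90.0)
[  66   13   50   64 1149] [99.57615318 49.74412533] ((94.70588684082031, 47.17646789550781), (45.11162567138672, 60.148834228515625), 14.03624439239502)
[ 231   29   53   58 2398] [256.86196831  57.58298582] ((257.0, 57.5), (57.0, 52.0), 90.0)
[  467    35   173   265 31519] [550.20118024 183.25860592] ((556.9015502929688, 167.2229461669922), (165.3873291015625, 273.3825988769531), 3.2704880237579346)
[109  43  45  43 712] [134.99859551  72.16432584] ((133.89114379882812, 69.03105926513672), (36.076927185058594, 40.71854019165039), 24.676862716674805)
[ 554   94   40  109 2734] [572.60095099 146.5329188 ] ((571.8965454101562, 146.6685028076172), (27.43529510498047, 109.94116973876953), 8.797410011291504)
[ 261  146  103   35 2651] [308.63410034 164.53564693] ((311.98529052734375, 162.93130493164062), (102.17928314208984, 31.1182861328125), 1.9525090456008911)
[    0   166   240   134 12956] [113.28434702 222.4596326 ] ((119.22991943359375, 237.03750610351562), (246.4804229736328, 127.77384948730469), 3.4064435958862305)
[ 107  209   70   91 1650] [139.23757576 240.78848485] ((147.5520477294922, 248.73236083984375), (87.20681762695312, 63.76142883300781), 56.003543853759766)
[  0 271  76  29 940] [ 42.74148936 291.27021277] ((37.5, 285.0), (75.0, 28.0), 0.0)
[397 286  40  14 400] [414.675 294.145] ((416.5, 292.5), (13.0, 39.0), 90.0)
52.7333
```

Run:
```python
from h import *
c=np.load("pics/w6.npy",allow_pickle=True).item()
im=cv2.imread("pics/w6.png"); g=im.max(2); m=(g<70).astype(np.uint8); m[300:]=0
n,l,s,ce=cv2.connectedComponentsWithStats(m); i=l[164,308]
pts=np.array([P("wrist",u,np.mean([np.nonzero(l[:,u]==i)[0].min(),np.nonzero(l[:,u]==i)[0].max()]),.018,c) for u in range(266,360,3)])
k=np.polyfit(pts[:,1],pts[:,0],1); print("x=k*y+b",k,"yaw",pi/2-atan(k[0]),"res",np.std(pts[:,0]-np.polyval(k,pts[:,1])))
print("front",P("wrist",364,166,.018,c),"back",P("wrist",261,160,.018,c))
gr=cv2.GaussianBlur(cv2.cvtColor(im,cv2.COLOR_BGR2GRAY),(3,3),0)[110:240,350:490]
h=cv2.HoughCircles(gr,cv2.HOUGH_GRADIENT,1,10,param1=120,param2=15,minRadius=26,maxRadius=38)
for q in h[0][:4]: print(q+[350,110,0],P("wrist",q[0]+350,q[1]+110,.029,c))
# last look: portafilter zoom + stands unviewed
cv2.imwrite("pics/w6c.png",cv2.resize(im[90:250,210:490],None,fx=2.5,fy=2.5,interpolation=cv2.INTER_CUBIC))
```

```text
x=k*y+b [0.07735574 0.70378661] yaw 1.4935943269101886 res 0.00022116290581339237
front [ 0.69612838 -0.13964104] back [ 0.70235559 -0.02796768]
[415.5        175.5         30.79999924] [ 0.68741436 -0.19351582]
[403.5        204.5         29.70000076] [ 0.65594508 -0.18306435]
```

Run:
```python
from h import *
pick([.6942,-.123],1.4936-pi,-.0124,60)
place([.541,.1146],3.09-pi,-.0004,.55)
print(read_moment())
```

```text
grip width mm 24.095643463314016 59.65664180453132 -1.0729880931299092
held 23.907960117844326 [ 0.03131563  0.43247077 -4.04698941]
hit True z -0.000543173153781086 expected -0.0004 [ 0.54072763  0.11456072 -0.00054317] [-0.12229229  1.24973551  5.4758513 ] t 61.5167
[-0.03371516  0.15616124  0.00598731]
```

Run:
```python
from h import *
release(.55)
gripper_to(1.0)
reach([.47,.2,.29],Q(0)); sleep(.4); wpic("w7"); 
a=cv2.imread("pics/w7.png")
cv2.imwrite("pics/w7c.png",cv2.resize(a[0:300,90:490],None,fx=2,fy=2,interpolation=cv2.INTER_CUBIC)); print(read_t())
```

```text
t 63.2083
64.925
```

View pics/w7c.png

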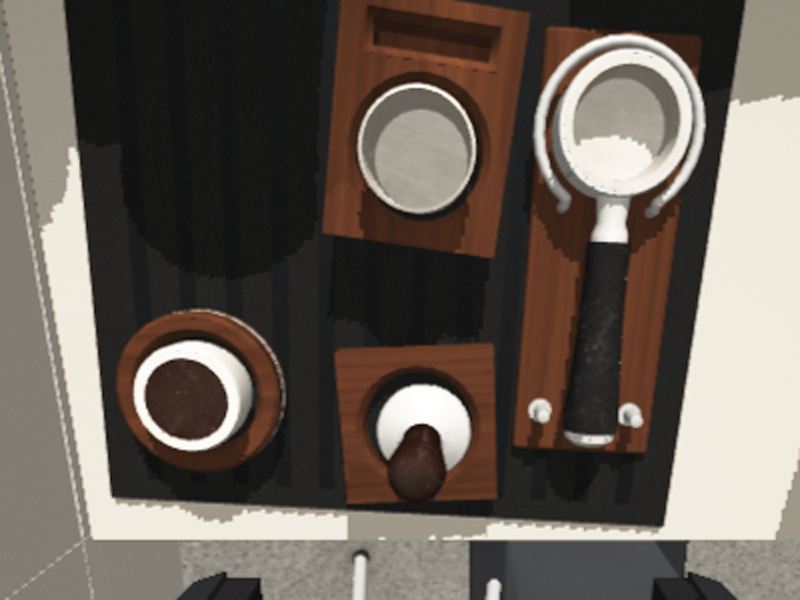

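Run:
```python
from h import *
c=np.load("pics/w7.npy",allow_pickle=True).item()
w=lambda x,y,z:P("wrist",90+(x+.5)/2-.5,(y+.5)/2-.5,z,c)
for n,x,y,z in[("foot",423.5,430,.042),("ttop",416,475,.112),("mouth",423,427,.028),("sq",np.mean([335,495,497,347]),np.mean([350,344,497,503]),.028),("lev",192,396,.05),("rd",201,390,.028),("cup",416,148,.066),("well",421,155,.042)]: print(n,w(x,y,z))
```

```text
foot [0.44791787 0.21788515]
ttop [0.44206094 0.21869457]
mouth [0.44635836 0.21881702]
sq [0.44854415 0.22151713]
lev [0.46995447 0.34893693]
rd [0.46928234 0.351362  ]
cup [0.59686316 0.2182678 ]
well [0.59650028 0.21691958]
```

```bash
python3 -c "
from plant import *
print(read_gripper_width(),finish_job())"
```

```text
the job is handed in; nothing more can be done
0.9997395943569237 None
```

All four tools are back in their own stands, released and seated fully down by the contact heights and the last wrist picture. The job was handed in at about 65 s; the first levelling-tool grasp missed and was redone, and the espresso cup and jar were never gripped, though I didn't picture them again at the end.

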